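# Tighten a tie-rod end's castle nut to the next slot and lock it with a split pin

## Robot

A 7-joint arm with a two-finger parallel gripper is mounted at the origin on a cart in front of the work surface, level with it; the furniture and walls round the work are solid. World frame = base frame: x ahead of the robot, y to its left, z up, the work surface at z = 0. Lengths are in m, angles in degrees, forces in N, time in s.
With the tool pointing down it reaches from about 0.4 to 0.85 m from the base axis. Payload 4.5 kg.
Tool frame: the origin (TCP) lies at the very end of the fingers, on their centre line; the grasp point (between the pads) lies 19 mm behind it; z points along the fingers, y is the direction in which the jaws open and shut (so a half turn about z gives the same grasp; the last joint's range is limited). The gripper opens to 88 mm and grips with 3 to 60 N. Pads are 18 mm wide; open, the fingers measure 123 mm over their backs; the gripper's body (75 mm by 187 mm) begins 45 mm behind the grasp point.
Start: joints at [70.577, 39.483, -11.15, 89.685, 9.013, 51.709, -12.324], TCP at [0.228, -0.582, 0.239] pointing down, gripper open.
Joint ranges: [-172.22, 172.22], [-26.19, 119.32], [-84.43, 86.54], [7.71, 146.69], [-57.33, 237.33], [2.42, 119.75], [-152.13, 152.13]. Speed limits (degrees/s): [147.25, 147.25, 180, 180, 180, 180, 180].

## Interface

Orientations are given as [roll, pitch, yaw] about the fixed x, y, z axes, in that order (R = Rz(yaw) Ry(pitch) Rx(roll)).
In Python, from bench import status, imaging, arm gives the robot as it stands. The module is installed in compiled form; this text tells all that it offers.
- The arm moves only by the shell command python3 -m creep 'ROWS'. ROWS is a JSON object of lists of equal length, an entry for each row: "travel": the shift along the tool's x, y, z in m, a list of three; "twist": the turn, a rotation vector about the tool's x, y, z in rad, a list of three; "grip": the closure in counts, from 0 (fully open) to 255 (shut). In form: {"travel": [[dx, dy, dz], ...], "twist": [[ax, ay, az], ...], "grip": [grip, ...]}. A call has 1 to 20 rows; each row shifts and turns the commanded pose from where the row before left it, along the tool's axes as they then stand; what a row does not reach is not made up. A row lasts 1/8 s, in which the tool goes at most 62.5 mm and 10.7 degrees, less where a joint would pass 70% of its speed; a pose out of reach is approached as far as the arm can. A call is refused whole if a number of a shift passes 0.0625 or a number of a turn 0.188, either way. A call with a gripper value outside its range is refused whole. The fingers move at their own pace and stop on an object; the grip force is fixed at half the most. Time passes only in rows, so rows that do not move let the fingers close. It gives the time, the measured TCP pose, the force and the opening at its end, in the units of the state.
- status.sense(): the state, without advancing time (a new reading comes with each control period).
- imaging.read_camera(name): name is "side" or "top"; returns the picture (480x640x3 uint8, red, green, blue); there is no depth.
- imaging.get_calibration(name): a dict with "intrinsics" (3x3 intrinsics, pixels), "eye" and "rotation" of the camera in the world. Camera axes: x right, y down, z forward; pixel columns grow to the right and rows downward; lengths in m; the calibration is good to about 2 mm. A picture is of the moment at which its call begins. get_calibration takes no time and is no camera call.
- arm.job_done(): hands the job in, once; it reports no verdict.
The state is a dict: "time": time; "joints": joint angles; "qd": joint speeds; "tau": joint torques, N m; "eef_pos": TCP position; "orientation": TCP orientation; "ft_force": force on the tool from outside, world axes, zero at the start; "torque": the same for the moment, N m; "grip_width": finger opening in m.
Only numpy, scipy, OpenCV 4.12 (cv2) and the standard library are available. Lean on these libraries where they do the work, as an engineer would, in place of code of your own. Each camera call takes 0.05 s, during which the arm holds its last target.

## Task

The castle nut on the tie-rod end in the holding fixture is still loose. Turn it clockwise (seen from above) until it is drawn up tight, then carry on only as far as it takes to bring the next slot in line with the cross hole in the stud. Lock it there with the split pin that lies on the bench: push the pin through slot and hole until its eye is up against the nut, and leave it in.

Things in the scene. Friction and masses are not known exactly. Their poses are not given: they have to be found in the camera images.
- tie_rod_fixture: plate 180 x 262 x 14 mm, fixed to the bench; origin on the bench under the stud. It carries the tie-rod end (tie rod off along y) and over it the dark eye of the steering arm, which runs along x to a bolt 118 mm away (head top 120 mm up). On the eye a washer, 68 mm diameter, top 114 mm up: keep fingertips above it. Only nut and stud stand higher than the bolt.
- cross_hole (a point): centre of the 14 mm round hole drilled right through the 36 mm upright steel stud, 152 mm above the bench (stud top 19 mm higher). x runs along the hole, open at both ends: the pin may come from either side; z up. A dark scribed line across the stud's end shows the hole's direction. Stud and hole do not turn, but their angle differs from start to start.
- nut_slot_a (a point): point on the castle nut's axis, 38 mm above its underside, 8 mm below its top; z up, x along one slot. Nut: hexagon 55 mm across flats, 30 mm high (8 to 38 mm below this point); on it a 51 mm round crown, 16 mm high, with six slots 14 mm wide, 60 degrees apart, open at the top, one over the middle of each flat (slot directions = flat normals). Taken by two opposite flats from above.
- nut_slot_b (a point): the same point, x along the slot 60 degrees counter-clockwise of nut_slot_a
- nut_slot_c (a point): the same point, x along the slot 120 degrees counter-clockwise of nut_slot_a
- castle_nut (a joint): turn of the nut, rad, growing clockwise seen from above (tightening; it sinks 0.95 mm per rad until it meets the washer). 0 = drawn up tight; starts 0.4 to 1.0 short of that. Past tight, the next slot meets the hole after 0.3 to 0.8 rad. It stays where left. Resistance about 0.15 N m while loose, rising from 0.2 rad before tight: 0.3 at tight, 0.4 to 0.7 at the slot.
- pin_eye (a point): centre of the steel split pin's eye; the pin starts flat on the bench (this point 5 mm up). x points along the legs to the tip, z up. Eye: flat loop of 9.6 mm bar, 25 mm wide, 34 mm long, sides parallel for 7 mm either way of this point, to be gripped across. Shank: two legs, together 9 mm thick, from 14 mm ahead of this point to the tapered tip 88 mm ahead. 108 mm, 70 g.
- pin_shank (a point): point on the axis of the split pin's shank, 40 mm ahead of pin_eye towards the tip, same axes; it lies at the centre of the cross hole when the eye is up against the nut
- split_pin: the split pin itself; its origin lies 39 mm ahead of pin_eye and 5 mm below the pin's axis
Mind the look-alikes: they are no part of the job. What is shaped like the split_pin but pink or turquoise is not meant.

How it is judged:
By the outcome, as a careful person would: the job done as asked, in the order asked, and still so for the second after the job is handed in, with the robot touching nothing.
It also fails if it takes over 58 s, if anything falls off the work surface, if the arm or the gripper's body presses on something with over 40 N, if the wrist force passes 120 N, or if a joint passes its speed limit or range.

## Working session

There is one attempt and no reset: what is moved stays moved. The work goes in short steps, Python scripts to look and compute and a shell command to move; the robot and the scene stay as the last step left them, time stands still between calls to the robot, and variables do not carry over. Pictures are saved under pics/ and viewed, and the job is handed in when it is done.

```bash
mkdir -p pics; ls
python3 - <<'E'
from bench import status, imaging, arm
import cv2
s=status.sense()
for k,v in s.items(): print(k,v)
for n in("side","top"):
    c=imaging.get_calibration(n);print(n,c)
    cv2.imwrite(f"pics/{n}0.png",imaging.read_camera(n)[:,:,::-1])
E
```

```text
pics
time 0.0
joints [ 70.57721357  39.53471181 -11.14566261  89.74500175   9.01472483
  51.70878155 -12.32538687]
qd [-0.09699646 -0.05545507 -0.11960652 -0.1032291  -0.03604019  0.032187
 -0.04426747]
tau [-7.07651861e-05 -5.27564013e+01 -1.26668774e+00 -1.53424126e+01
 -5.26508654e-02  6.74551120e-03  1.55863781e-04]
eef_pos [ 0.22735777 -0.58149982  0.23789315]
orientation [-1.79894025e+02  8.58388624e-03  2.13651198e+01]
ft_force [0.23708268 0.48341455 0.08048243]
torque [-0.01894789  0.00533114 -0.06877614]
grip_width 0.0881926755426909
side {'intrinsics': array([[491.77636749,   0.        , 323.13375198],
       [  0.        , 491.77636749, 236.99881751],
       [  0.        ,   0.        ,   1.        ]]), 'eye': array([0.21042189, 0.63483428, 0.42938051]), 'rotation': array([-112.74088458,    0.64644545, -161.09343476])}
top {'intrinsics': array([[552.21393992,   0.        , 324.22558405],
       [  0.        , 552.21393992, 235.32608496],
       [  0.        ,   0.        ,   1.        ]]), 'eye': array([ 0.36756905, -0.11119451,  1.02212677]), 'rotation': array([-173.21380134,   -1.17252505,  -89.02155199])}
```

View pics/side0.png

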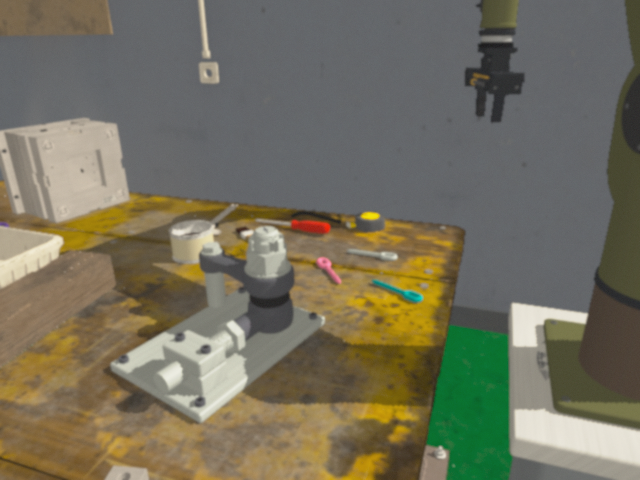

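View pics/top0.png

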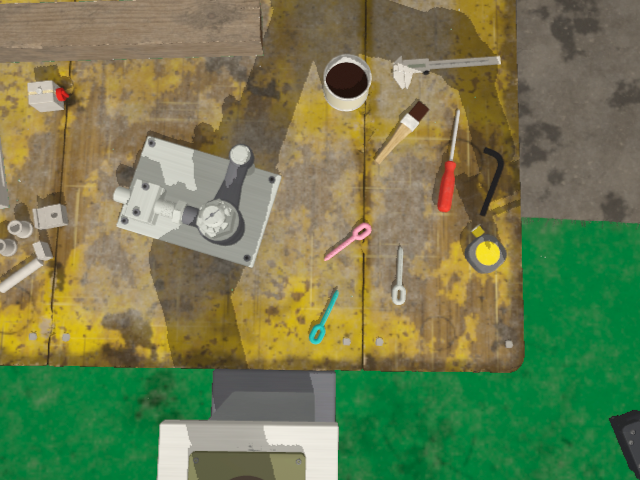

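The side view shows the fixture with nut at about (267,238). The top view shows nut and stud at (217,220). Pin candidates: grey at (399,292), pink at (363,230), turquoise at (318,336). The steel-grey one fits the description. Next I take close crops.

```bash
cat > h.py <<'E'
import numpy as np, cv2
from scipy.spatial.transform import Rotation as R
from bench import status, imaging, arm
def cal(n):
    c=imaging.get_calibration(n); return c['intrinsics'],np.array(c['eye']),R.from_euler('xyz',c['rotation'],degrees=True).as_matrix()
def ray(n,u,v):
    K,e,M=cal(n); return e, M@np.linalg.inv(K)@np.array([u,v,1.])
def plane(n,u,v,z):
    e,d=ray(n,u,v); return e+d*(z-e[2])/d[2]
def proj(n,p):
    K,e,M=cal(n); q=K@(M.T@(np.array(p)-e)); return q[:2]/q[2]
def crop(n,img,x0,y0,w,h,s,name):
    cv2.imwrite(name,cv2.resize(img[y0:y0+h,x0:x0+w,::-1],None,fx=s,fy=s,interpolation=cv2.INTER_CUBIC))
E
python3 - <<'E'
from h import *
t=cv2.imread('pics/top0.png')[:,:,::-1]; s=cv2.imread('pics/side0.png')[:,:,::-1]
crop('top',t,180,185,75,70,8,'pics/nut0.png')
crop('top',t,370,230,60,80,7,'pics/pin0.png')
crop('side',s,215,210,100,75,8,'pics/nuts0.png')
print(plane('top',217,218,.171),plane('top',399,292,.005),plane('top',401,247,.005))
print(proj('side',plane('top',217,218,.171)))
E
```

```text
[0.49298528 0.04000665 0.171     ] [ 0.386766   -0.26916976  0.005     ] [ 0.46993369 -0.27280648  0.005     ]
[273.05017481 227.3042238 ]
```

View pics/nut0.png

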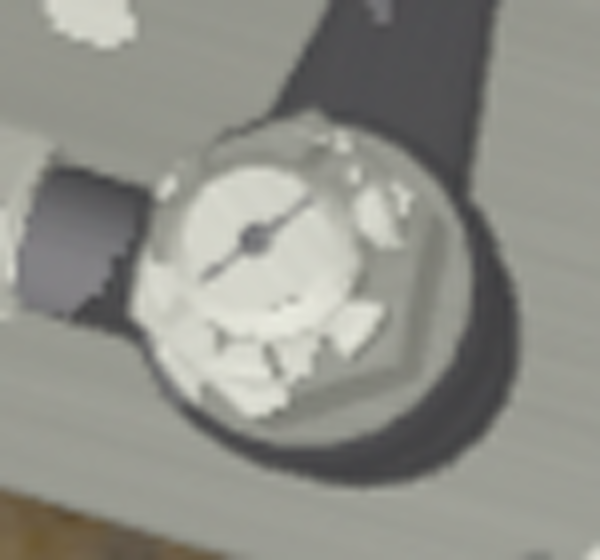

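View pics/pin0.png

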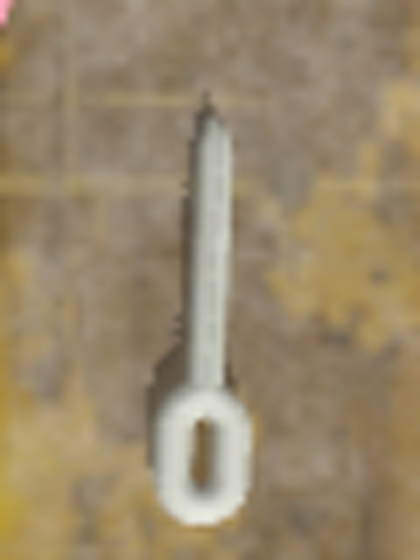

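View pics/nuts0.png

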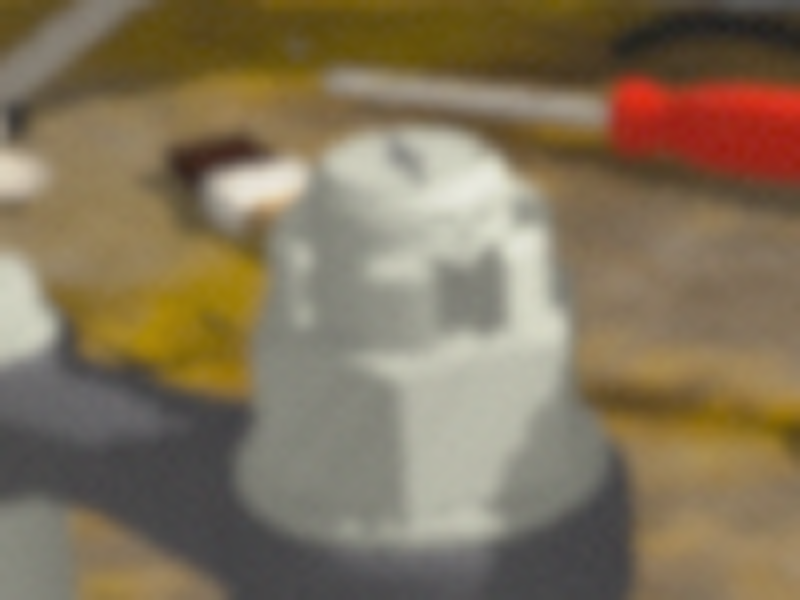

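Run:
```python
from h import *
def px(x,y,x0,y0): return x0+(x+.5)/8-.5, y0+(y+.5)/8-.5
def tri(a,b):
    e1,d1=ray('top',*a); e2,d2=ray('side',*b)
    A=np.stack([d1,-d2],1); k=np.linalg.lstsq(A,e2-e1,rcond=None)[0]
    p,q=e1+d1*k[0],e2+d2*k[1]; return (p+q)/2,p-q
d=px(257,237,180,185); ds=px(406,157,215,210)
print('tri dot',tri(d,ds)); c=plane('top',*d,.171);print('top centre',c,'side',plane('side',*ds,.171))
a=plane('top',*px(203,277,180,185),.171);b=plane('top',*px(312,193,180,185),.171)
print('scribe',np.degrees(np.arctan2(*(b-a)[[1,0]])),(a+b)/2)
for v in [(405,370),(437,225)]:
    q=plane('top',*px(*v,180,185),.1445)-c; print('corner',np.hypot(*q[:2])*1e3,np.degrees(np.arctan2(q[1],q[0]))%60)
cs=plane('side',*ds,.171)
for v in [(400,375)]:
    q=plane('side',*px(*v,215,210),.1445)-cs; print('corner s',np.hypot(*q[:2])*1e3,np.degrees(np.arctan2(q[1],q[0])))
for l,r in [((438,335),(505,330))]:
    for v in(l,r):
        q=plane('side',*px(*v,215,210),.1445)-cs; print('slot s',q,np.degrees(np.arctan2(q[1],q[0])))
# undistorted orthophoto of both, at z=.171 and .1445
t=cv2.imread('pics/top0.png'); s=cv2.imread('pics/side0.png')
# automated scribe: dark pixels on the disc
g=cv2.cvtColor(t,cv2.COLOR_BGR2GRAY).astype(float)
np.set_printoptions(linewidth=200)
print(g[202:228,200:226].astype(int))
```

```text
tri dot (array([0.49984986, 0.04896534, 0.17052289]), array([-0.0018842 , -0.00074442, -0.00043016]))
top centre [0.49880104 0.04846329 0.171     ] side [0.50049779 0.04993073 0.171     ]
scribe -50.32646651076792 [0.49920729 0.04836861 0.171     ]
corner 33.816995763650546 49.067866608451226
corner 31.691151978125255 43.21919524992761
corner s 34.57081225104492 110.91794427674452
slot s [-0.01160295  0.01511949 -0.0265    ] 127.50324429410541
slot s [-0.02199389  0.00961663 -0.0265    ] 156.383065748251
[[146 146 147 148 148 147 139 120 127 142 147 148 149 152 155 154 153 152 153 166 175 155 185 172 144 149]
 [146 146 146 144 142 140 134 147 149 148 148 148 148 148 151 152 153 151 140 127 129 151 189 187 143 143]
 [146 147 147 145 146 135 144 148 146 143 142 140 138 139 142 148 151 146 131 128 133 144 151 152 150 143]
 [145 149 161 153 148 135 139 141 138 148 153 156 154 155 150 144 142 136 132 133 145 152 152 157 164 153]
 [150 158 153 152 148 138 138 149 164 188 201 207 206 204 192 173 168 150 146 146 152 152 154 174 198 150]
 [174 194 154 151 147 148 169 191 207 208 210 209 207 2
[... 1492 characters left out ...]
 212 211 211 211 207 211 218 219 217 216 208 178 133 142]
 [214 203 194 203 212 213 212 211 210 212 212 212 212 210 207 203 181 205 226 223 220 219 209 179 171 175]
 [209 198 193 197 209 216 218 217 214 213 214 214 213 206 192 223 227 227 226 224 221 211 200 213 214 217]
 [196 194 197 203 208 213 216 220 222 221 223 223 224 226 229 229 227 225 224 222 211 198 212 213 216 218]
 [198 198 205 209 208 200 185 206 221 224 224 224 227 228 228 229 227 223 219 213 200 207 212 214 219 219]
 [204 205 209 209 209 210 198 160 192 217 218 211 224 224 223 223 222 204 191 198 194 203 214 217 221 209]
 [199 205 209 211 212 212 200 153 167 189 192 192 208 203 203 196 200 201 203 193 146 175 214 222 218 184]]
```

```bash
cat >> h.py <<'E'
def tools(target,yaw=None):
    s=status.sense(); p=np.array(s['eef_pos']); M=R.from_euler('xyz',s['orientation'],degrees=True).as_matrix()
    print('t',s['time'],'pos',p.round(4),'ori',np.round(s['orientation'],2),'w',round(s['grip_width'],4),'F',np.round(s['ft_force'],1),'T',np.round(s['torque'],2),'q',np.round(s['joints'],1))
    print('tool shift',(M.T@(np.array(target)-p)).round(4))
    if yaw is not None:
        rv=(R.from_matrix(M).inv()*R.from_euler('xyz',[180,0,yaw],degrees=True)).as_rotvec(); print('tool turn',rv.round(4))
def scribe(g,cx,cy,r=8,n='top',z=.171):
    P=[];W=[]
    for v in range(int(cy-r),int(cy+r)+2):
        for u in range(int(cx-r),int(cx+r)+2):
            if np.hypot(u-cx,v-cy)<r:
                w=max(0,195-g[v,u]); P.append(plane(n,u,v,z)[:2]); W.append(w)
    P=np.array(P);W=np.array(W,float); m=(P*W[:,None]).sum(0)/W.sum(); C=((P-m)*W[:,None]).T@(P-m)/W.sum()
    e,V=np.linalg.eigh(C); v=V[:,1]; return m,np.degrees(np.arctan2(v[1],v[0])),np.sqrt(e)
E
python3 - <<'E'
from h import *
t=cv2.imread('pics/top0.png'); g=cv2.cvtColor(t,cv2.COLOR_BGR2GRAY).astype(float)
print(scribe(g,211.9,214.3,7.6)); print(scribe(g,211.9,214.3,7))
tools([.4998,.049,.238],110.5)
# rectified top views at z=.1445 and .160, 0.2mm/px, x up,y left
for n,z,c in (('top',.1447,(.4988,.0485)),('top',.1607,(.4988,.0485)),('side',.1447,(.5005,.0499))):
    im=t if n=='top' else cv2.imread('pics/side0.png')
    S=600; ii,jj=np.meshgrid(np.arange(S),np.arange(S)); 
    K,e,M=cal(n)
    X=np.stack([c[0]+(300-jj)*.00015,c[1]+(300-ii)*.00015,np.full((S,S),z)],-1)-e
    q=X@M@K.T; q=(q[...,:2]/q[...,2:]).astype(np.float32)
    o=cv2.remap(im,q,None,cv2.INTER_CUBIC); cv2.imwrite(f'pics/r_{n}_{z}.png',o)
E
```

```text
(array([0.4985985 , 0.04857784]), np.float64(128.65936068483242), array([0.00127681, 0.00508358]))
(array([0.4986137, 0.0486133]), np.float64(128.59585569587287), array([0.00130397, 0.00444629]))
t 0.1 pos [ 0.2274 -0.5816  0.238 ] ori [-179.91    0.     21.36] w 0.0879 F [ 1.4 -0.8  0.2] T [ 0.   -0.   -0.03] q [ 70.6  39.5 -11.1  89.7   9.   51.7 -12.3]
tool shift [ 0.4834 -0.488   0.0007]
tool turn [-1.3000e-03 -1.2000e-03 -1.5557e+00]
```

View pics/r_top_0.1447.png

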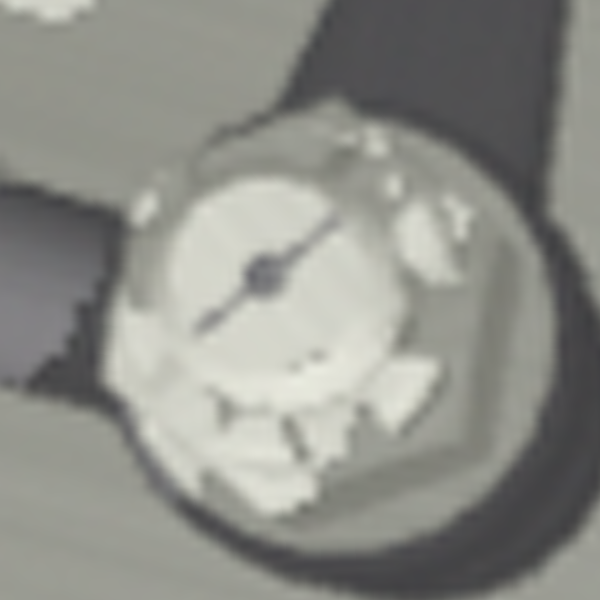

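View pics/r_side_0.1447.png

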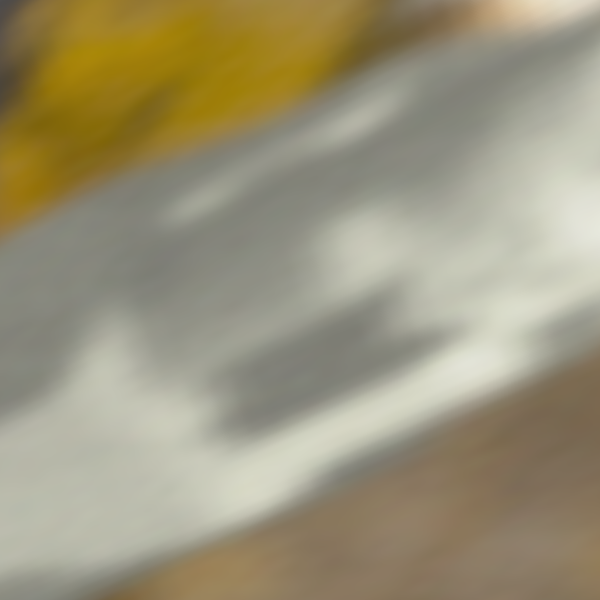

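```bash
python3 -m creep '{"travel":[[0.04,-0.041,0],[0.04,-0.041,0],[0.04,-0.041,0],[0.04,-0.041,0],[0.04,-0.041,0],[0.04,-0.041,0],[0.04,-0.041,0],[0.04,-0.041,0],[0.04,-0.041,0],[0.04,-0.04,0],[0.04,-0.04,0],[0.04,-0.04,0]],"twist":[[0,0,0],[0,0,0],[0,0,0],[0,0,0],[0,0,0],[0,0,0],[0,0,0],[0,0,0],[0,0,0],[0,0,0],[0,0,0],[0,0,0]],"grip":[0,0,0,0,0,0,0,0,0,0,0,0]}'
python3 -c "
from h import *
tools([.4998,.049,.238],111)"
```

```text
time: 1.6
eef_pos: [0.497, 0.0499, 0.2385]
orientation: [180.0, 0.0, 21.4]
ft_force: [-0.0, 0.1, -1.0]
grip_width: 0.088
t 1.6 pos [0.497  0.0499 0.2385] ori [1.7998e+02 3.0000e-02 2.1360e+01] w 0.088 F [-0.   0.1 -1. ] T [ 0.01 -0.06 -0.  ] q [ -6.5  30.2  -7.  111.1   5.6  39.1 -85.5]
tool shift [0.0023 0.0018 0.0005]
tool turn [-1.0000e-04  6.0000e-04 -1.5644e+00]
```

```bash
python3 -m creep '{"travel":[[0.0023,0.0018,0],[0,0,0],[0,0,0],[0,0,0],[0,0,0],[0,0,0],[0,0,0],[0,0,0],[0,0,0],[0,0,0.03],[0,0,0]],"twist":[[0,0,-0.174],[0,0,-0.174],[0,0,-0.174],[0,0,-0.174],[0,0,-0.174],[0,0,-0.174],[0,0,-0.174],[0,0,-0.174],[0,0,-0.172],[0,0,0],[0,0,0]],"grip":[0,0,0,0,0,0,0,0,0,0,0]}'
python3 -c "
from h import *
tools([.4998,.049,.118],111)
for n in ('top','side'): cv2.imwrite(f'pics/{n}1.png',imaging.read_camera(n)[:,:,::-1])"
```

```text
time: 2.98
eef_pos: [0.4978, 0.0466, 0.2072]
orientation: [-179.7, -0.0, 111.0]
ft_force: [-0.3, 0.7, 0.0]
grip_width: 0.0883
t 2.975 pos [0.4978 0.0466 0.2072] ori [-1.7973e+02 -3.0000e-02  1.1097e+02] w 0.0883 F [-0.3  0.7  0. ] T [-0.03 -0.1   0.06] q [  9.3  35.6 -31.8 112.1  28.2  40.4 -18.9]
tool shift [0.0015 0.0031 0.0892]
tool turn [-0.0047 -0.0006 -0.0006]
```

View pics/side1.png

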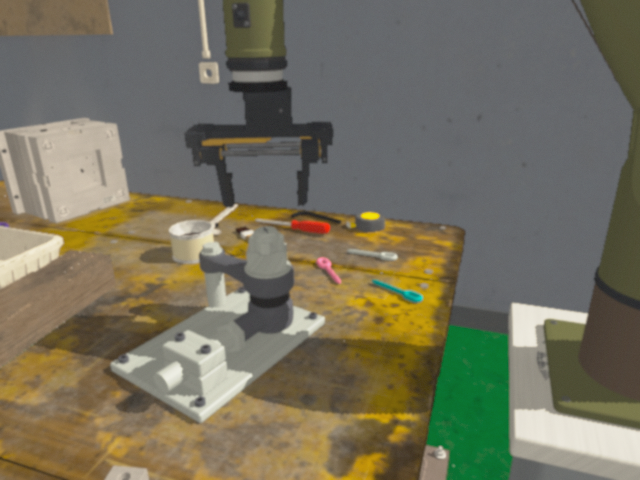

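```bash
python3 -m creep '{"travel":[[0.0015,0.003,0.02],[0,0,0.025],[0,0,0.02],[0,0,0.015],[0,0,0.007],[0,0,0]],"twist":[[-0.004,0,0],[0,0,0],[0,0,0],[0,0,0],[0,0,0],[0,0,0]],"grip":[0,0,0,0,0,0]}'
python3 -c "
from h import *
tools([.4998,.049,.119],111)
for n in ('top','side'): cv2.imwrite(f'pics/{n}2.png',imaging.read_camera(n)[180:300,180:340,::-1].repeat(4,0).repeat(4,1))"
```

```text
time: 3.82
eef_pos: [0.502, 0.05, 0.1218]
orientation: [179.8, 0.0, 111.0]
ft_force: [-0.7, 1.0, 0.0]
grip_width: 0.0881
t 3.825 pos [0.502  0.05   0.1218] ori [1.7976e+02 1.0000e-02 1.1098e+02] w 0.0881 F [-0.7  1.   0. ] T [-0.02 -0.14 -0.02] q [  4.   43.  -24.3 116.   36.5  28.2 -26.3]
tool shift [-0.0001 -0.0025  0.0028]
tool turn [ 0.0041  0.0002 -0.0004]
```

View pics/side2.png

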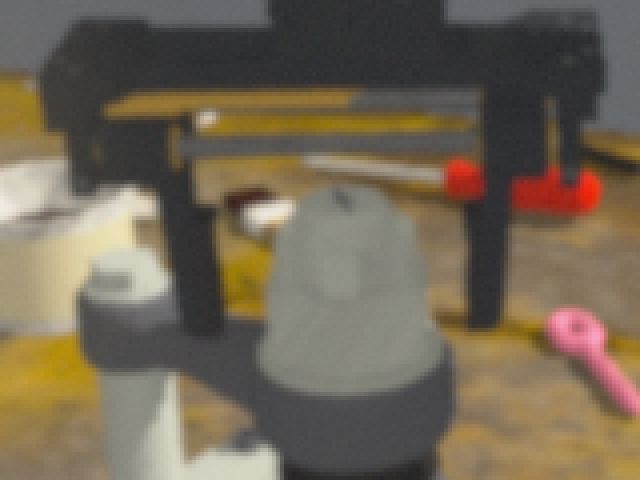

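Fingers straddle the nut symmetrically at the hex height (left finger px 200, right px 490 in the crop, nut centre 345). Lower the last bit and close.

```bash
python3 -m creep '{"travel":[[0,-0.0015,0.003],[0,0,0],[0,0,0],[0,0,0],[0,0,0],[0,0,0],[0,0,0]],"twist":[[0.004,0,0],[0,0,0],[0,0,0],[0,0,0],[0,0,0],[0,0,0],[0,0,0]],"grip":[0,255,255,255,255,255,255]}'
python3 -c "
from h import *
tools([.4998,.049,.119],111)"
```

```text
time: 4.8
eef_pos: [0.5006, 0.0493, 0.1187]
orientation: [180.0, 0.0, 111.0]
ft_force: [0.2, 0.3, 0.7]
grip_width: 0.0549
t 4.8 pos [0.5006 0.0493 0.1187] ori [1.7999e+02 1.0000e-02 1.1097e+02] w 0.0549 F [0.2 0.3 0.7] T [-0.06 -0.1  -0.05] q [  3.8  43.3 -24.1 116.2  36.7  28.  -26.5]
tool shift [-0.0001 -0.0008 -0.0003]
tool turn [ 0.0001  0.0001 -0.0006]
```

```bash
cat > st.py <<'E'
from h import *
s=status.sense(); o=s['orientation']
print(s['time'],'pos',np.round(s['eef_pos'],4),'ori',np.round(o,2),'w',round(s['grip_width'],4),'F',np.round(s['ft_force'],1),'T',np.round(s['torque'],3),'q',np.round(s['joints'],0))
E
for a in 1 2; do python3 -m creep '{"travel":[[0,0,0],[0,0,0],[0,0,0]],"twist":[[0,0,0.1],[0,0,0.1],[0,0,0.1]],"grip":[255,255,255]}' >/dev/null; python3 st.py; done
```

```text
5.175 pos [0.5004 0.0493 0.1185] ori [-1.7998e+02  1.0000e-02  9.3640e+01] w 0.0547 F [-0.4 -0.6 -3.2] T [-0.074 -0.164  0.169] q [  1.  43. -19. 116.  31.  26. -38.]
5.55 pos [0.5003 0.0494 0.1183] ori [-1.7997e+02  2.0000e-02  7.6470e+01] w 0.0547 F [ 0.4 -0.2 -4.8] T [-0.036 -0.143  0.237] q [ -2.  42. -15. 116.  25.  24. -50.]
```

```bash
for a in 1 2; do python3 -m creep '{"travel":[[0,0,0],[0,0,0]],"twist":[[0,0,0.1],[0,0,0.1]],"grip":[255,255]}' >/dev/null; python3 st.py; done; python3 -m creep '{"travel":[[0,0,0]],"twist":[[0,0,0.1]],"grip":[255]}' >/dev/null; python3 st.py
```

```text
5.8 pos [0.5001 0.0494 0.1183] ori [-1.7996e+02  3.0000e-02  6.5040e+01] w 0.0548 F [ 0.3 -0.1 -5.1] T [-0.077 -0.191  0.264] q [ -3.  42. -12. 117.  21.  23. -57.]
6.05 pos [0.5001 0.0494 0.1182] ori [-1.7997e+02  5.0000e-02  5.3620e+01] w 0.0549 F [ 0.9 -0.3 -4.2] T [-0.056 -0.107  0.398] q [ -5.  42.  -9. 117.  16.  23. -64.]
6.175 pos [0.5    0.0495 0.1182] ori [-1.7997e+02  6.0000e-02  4.7910e+01] w 0.055 F [-0.6 -0.4 -4.8] T [-0.101 -0.104  0.471] q [ -6.  42.  -8. 117.  14.  22. -67.]
```

```bash
python3 -m creep '{"travel":[[0,0,0],[0,0,0],[0,0,0]],"twist":[[0,0,0.08],[0,0,0.08],[0,0,0]],"grip":[255,255,255]}' >/dev/null; python3 st.py;  python3 -m creep '{"travel":[[0,0,0],[0,0,0],[0,0,0]],"twist":[[0,0,0],[0,0,0],[0,0,0]],"grip":[0,0,0]}' >/dev/null; python3 st.py
```

```text
6.55 pos [0.4999 0.0495 0.1182] ori [-1.7996e+02  6.0000e-02  3.8770e+01] w 0.0548 F [-0.8 -0.1 -6. ] T [ 0.106 -0.066 -0.446] q [ -7.  42.  -6. 117.  11.  22. -73.]
6.925 pos [0.5008 0.0493 0.119 ] ori [ 1.7998e+02 -3.0000e-02  3.8790e+01] w 0.0825 F [ 0.2 -1.   0.5] T [-0.027 -0.025  0.072] q [ -7.  42.  -6. 117.  11.  22. -73.]
```

```bash
python3 -c "
from h import *
tools([.388,-.269,.22],177.5)
g=cv2.cvtColor(cv2.imread('pics/top0.png'),cv2.COLOR_BGR2HSV)
m=((g[...,1]<45)&(g[...,2]>150)).astype(np.uint8); m[:230]=0;m[315:]=0;m[:,:380]=0;m[:,420:]=0
n,l,st,c=cv2.connectedComponentsWithStats(m); i=1+np.argmax(st[1:,4]); print(st[i])
v,u=np.nonzero(l==i); P=np.array([plane('top',a,b,.006)[:2] for a,b in zip(u,v)])
# shank axis: rows 250..280
for r in range(v.min(),v.max()+1): 
  k=u[v==r]; print(r,k.min(),k.max(),end='; ')
sh=P[(v<282)&(v>252)]; d=np.linalg.svd(sh-sh.mean(0))[2][0]; d*=np.sign(d[0]); al=(P-sh.mean(0))@d
print('dir',np.degrees(np.arctan2(d[1],d[0])),'len',np.ptp(al)); back=sh.mean(0)+d*al.min(); tip=sh.mean(0)+d*al.max(); print(back,tip,'eye from back',back+d*.017,'eye from tip',tip-d*.088)
A=np.array([[np.cos(np.radians(y-90)),np.sin(np.radians(y-90))] for y in (111,93.6,76.5,65,53.6,47.9,38.8)]); X=np.array([[.5006,.0493],[.5004,.0493],[.5003,.0494],[.5001,.0494],[.5001,.0494],[.5,.0495],[.4999,.0495]])
print('ctr',np.linalg.lstsq(A,(A*X).sum(1),rcond=None)[0])
"
```

```text
t 6.925 pos [0.5008 0.0493 0.119 ] ori [ 1.7998e+02 -3.0000e-02  3.8790e+01] w 0.0825 F [ 0.2 -1.   0.5] T [-0.03 -0.02  0.07] q [ -7.3  41.8  -5.9 116.7  10.6  21.9 -72.7]
tool shift [-0.2873  0.1775 -0.1011]
tool turn [ 9.0000e-04  2.0000e-04 -2.4209e+00]
[392 248  14  57 355]
248 400 402; 249 400 402; 250 399 402; 251 399 402; 252 399 403; 253 399 403; 254 399 403; 255 399 402; 256 399 402; 257 399 402; 258 399 402; 259 399 402; 260 399 402; 261 399 402; 262 399 402; 263 398 402; 264 398 402; 265 398 402; 266 398 402; 267 398 402; 268 398 402; 269 398 402; 270 398 402; 271 398 402; 272 398 402; 273 398 402; 274 398 401; 275 398 401; 276 398 401; 277 398 401; 278 398 401; 279 398 401; 280 398 401; 281 398 401; 282 398 401; 283 398 401; 284 397 401; 285 397 401; 286 396 402; 287 394 403; 288 394 404; 289 393 404; 290 393 405; 291 393 405; 292 393 405; 293 393 405; 294 393 405; 295 393 405; 296 392 405; 297 392 405; 298 392 405; 299 392 405; 300 392 404; 301 393 404; 302 393 403; 303 394 402; 304 396 400; dir -2.97184133182887 len 0.10365148452996699
[ 0.36458326 -0.26741338] [ 0.46809535 -0.27278721] eye from back [ 0.3815604  -0.26829475] eye from tip [ 0.3802137  -0.26822483]
ctr [0.50037766 0.04987674]
```

```bash
python3 -m creep '{"travel":[[0,0,-0.03],[0,0,-0.04],[0,0,-0.03],[-0.048,0.03,0],[-0.048,0.03,0],[-0.048,0.03,0],[-0.048,0.03,0],[-0.048,0.029,0],[-0.048,0.029,0]],"twist":[[0,0,0],[0,0,0],[0,0,0],[0,0,0],[0,0,0],[0,0,0],[0,0,0],[0,0,0],[0,0,0]],"grip":[0,0,0,0,0,0,0,0,0]}'
python3 - <<'E'
from h import *
tools([.384,-.2675,.2],177)
t=imaging.read_camera('top');s=imaging.read_camera('side')
cv2.imwrite('pics/top3.png',t[...,::-1]);cv2.imwrite('pics/side3.png',s[...,::-1])
crop('t',t,180,185,75,70,8,'pics/nut3.png'); crop('s',s,215,210,100,75,8,'pics/nuts3.png')
E
```

```text
time: 8.05
eef_pos: [0.3868, -0.2715, 0.219]
orientation: [180.0, -0.0, 38.8]
ft_force: [1.1, 0.2, 0.8]
grip_width: 0.0879
t 8.05 pos [ 0.3868 -0.2715  0.219 ] ori [ 1.7995e+02 -2.0000e-02  3.8800e+01] w 0.0879 F [1.1 0.2 0.8] T [ 0.01 -0.01 -0.03] q [ 37.8  30.4 -12.7 116.5  11.4  34.2 -33.8]
tool shift [ 0.0003 -0.0049  0.019 ]
tool turn [ 8.000e-04  9.000e-04 -2.412e+00]
```

View pics/nut3.png

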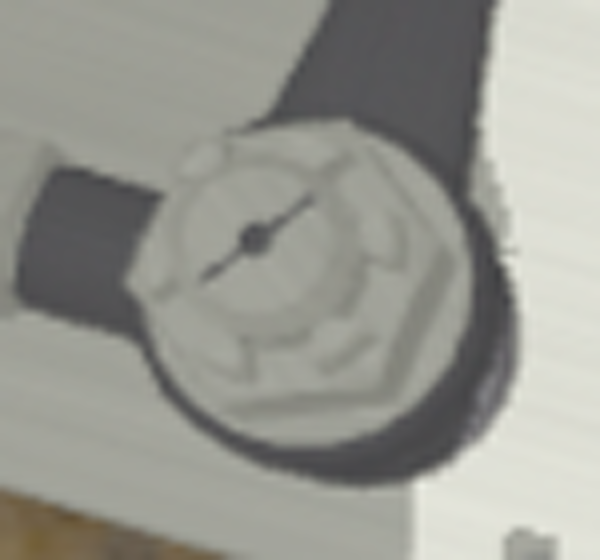

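View pics/nuts3.png

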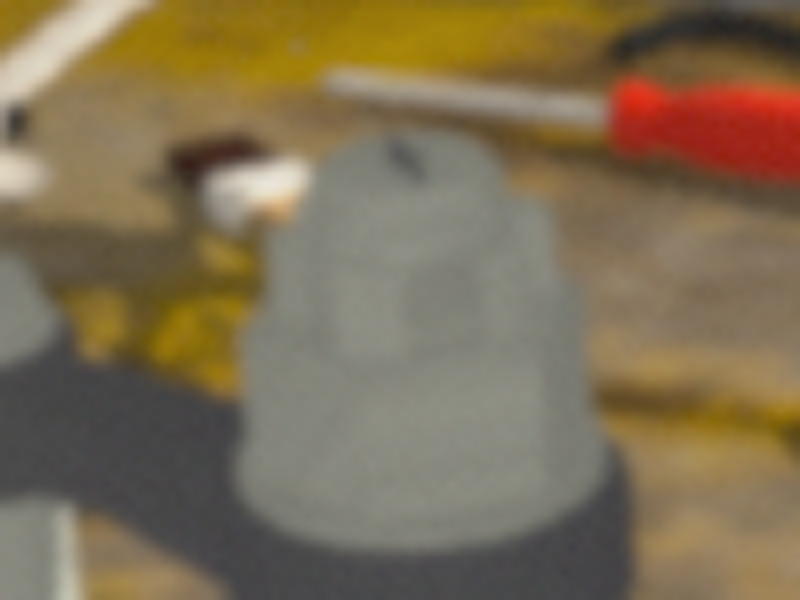

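```bash
python3 - <<'E'
from h import *
t=cv2.imread('pics/top3.png'); g=cv2.cvtColor(t,cv2.COLOR_BGR2GRAY).astype(float)
import h
def scr(g,r,th):
    P=[];W=[]
    for v in range(205,224):
        for u in range(202,222):
            if np.hypot(u-211.9,v-214.3)<r and g[v,u]<th: P.append(plane('top',u,v,.171)[:2]);W.append(th-g[v,u])
    P=np.array(P);W=np.array(W,float);m=(P*W[:,None]).sum(0)/W.sum();C=((P-m)*W[:,None]).T@(P-m);e,V=np.linalg.eigh(C);v=V[:,1];return m,np.degrees(np.arctan2(v[1],v[0]))%180
for r in(7,8,9):
  for th in(130,140,145): print(r,th,scr(g,r,th))
print(g[203:226,200:224].astype(int))
c=np.array([.4987,.0486])
for v in [(385,395),(455,265),(350,120),(130,280),(230,410)]:
    q=plane('top',180+(v[0]+.5)/8-.5,185+(v[1]+.5)/8-.5,.144)[:2]-c; print(v,np.hypot(*q)*1e3,np.degrees(np.arctan2(q[1],q[0]))%60)
E
python3 - <<'E'
import cv2
a=cv2.imread('pics/nut3.png'); 
l=cv2.createCLAHE(4,(3,3)).apply(cv2.cvtColor(a,cv2.COLOR_BGR2GRAY)); b=cv2.imread('pics/nuts3.png'); k=cv2.createCLAHE(4,(3,3)).apply(cv2.cvtColor(b,cv2.COLOR_BGR2GRAY))
cv2.imwrite('pics/nut3c.png',l); cv2.imwrite('pics/nuts3c.png',k)
E
```

```text
7 130 (array([0.49857923, 0.04877977]), np.float64(129.01106235885698))
7 140 (array([0.49860887, 0.04867273]), np.float64(128.62632538445763))
7 145 (array([0.49861879, 0.04860432]), np.float64(128.56609095285737))
8 130 (array([0.49857922, 0.04872841]), np.float64(128.88828851256187))
8 140 (array([0.49860189, 0.04862473]), np.float64(128.6587159901304))
8 145 (array([0.49860981, 0.04856089]), np.float64(128.62539209145191))
9 130 (array([0.49856582, 0.0487585 ]), np.float64(128.97008133738134))
9 140 (array([0.49865282, 0.04857998]), np.float64(128.71530124873547))
9 145 (array([0.49869178, 0.0484657 ]), np.float64(128.62671905414786))
[[155 155 153 148 153 160 159 150 136 146 153 156 156 156 156 158 160 163
  163 162 161 157 150 149]
 [155 154 153 154 160 162 160 153 139 148 149 148 146 146 149 155 158 160
  161 162 160 155 145 139]
 [155 153 154 163 164 160 158 150 144 147 148 147 145 146 147 145 145 149
  156 158 148 136 136 140]
 [157 152 155 161 160 157 152 147 148 154 157 159 157 156 154 151 148 144
  144 144 136 136 141 151]
 [157 153 147 148 150 148 152 154 157 159 160 160
[... 1410 characters left out ...]
 162 163 162 161 163 164 160
  152 147 147 148 145 138]
 [144 154 159 155 154 152 154 157 160 162 162 162 163 163 161 160 161 155
  151 149 148 147 143 133]
 [157 161 160 159 155 154 152 151 156 160 160 161 160 161 159 153 149 150
  152 151 149 144 137 137]
 [160 161 161 161 160 156 155 153 151 150 151 153 152 152 151 151 150 149
  149 149 150 147 144 144]
 [157 161 162 162 162 160 157 156 153 151 151 150 150 150 150 150 150 148
  147 149 157 163 162 161]]
(385, 395) 34.78911010214892 38.84022919346509
(455, 265) 34.80788631544258 29.004894590701767
(350, 120) 31.132618597730655 35.90345280542926
(130, 280) 30.262968954200854 39.398090621850585
(230, 410) 31.961136567964406 43.91512988728908
```

View pics/nut3c.png

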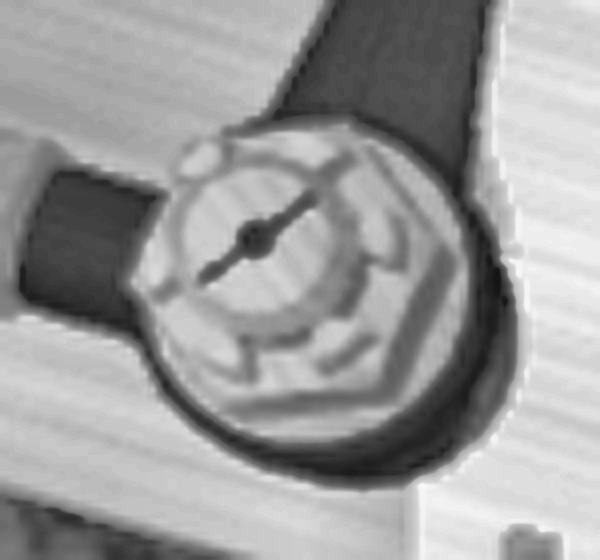

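View pics/nuts3c.png

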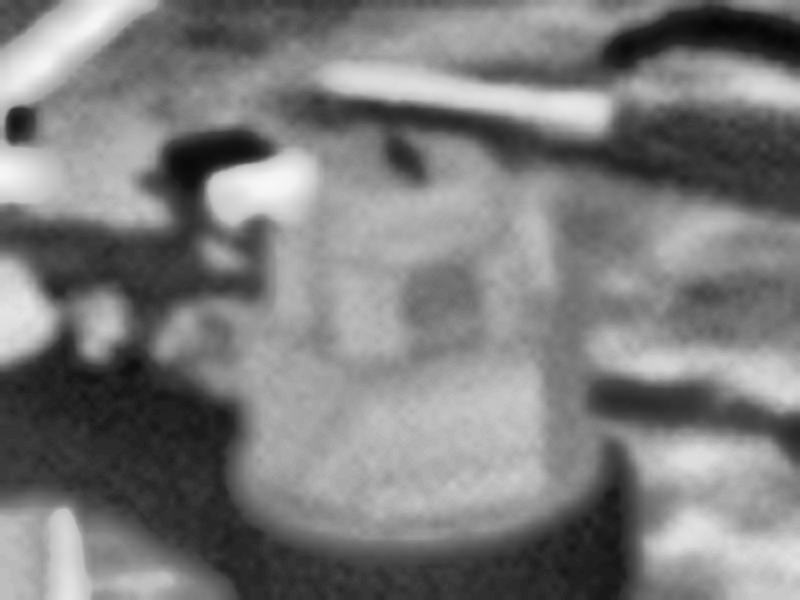

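```bash
python3 -m creep '{"travel":[[0,-0.005,0],[0,0,0],[0,0,0],[0,0,0],[0,0,0],[0,0,0],[0,0,0],[0,0,0],[0,0,0],[0,0,0],[0,0,0.03],[0,0,0.03],[0,0,0.03],[0,0,0.02],[0,0,0]],"twist":[[0,0,-0.185],[0,0,-0.186],[0,0,-0.186],[0,0,-0.186],[0,0,-0.186],[0,0,-0.186],[0,0,-0.186],[0,0,-0.186],[0,0,-0.186],[0,0,-0.186],[0,0,-0.184],[0,0,-0.184],[0,0,-0.184],[0,0,0],[0,0,0]],"grip":[0,0,0,0,0,0,0,0,0,0,60,80,100,120,120]}'
python3 - <<'E'
from h import *
tools([.384,-.2675,.002],177)
t=imaging.read_camera('top');s=imaging.read_camera('side')
crop('s',s,310,190,140,120,5,'pics/s4.png'); crop('t',t,340,220,100,100,5,'pics/t4.png')
E
```

```text
time: 10.02
eef_pos: [0.3838, -0.2651, 0.1079]
orientation: [179.9, -0.1, 177.0]
ft_force: [0.1, 0.8, 0.8]
grip_width: 0.0467
t 10.025 pos [ 0.3838 -0.2651  0.1079] ori [ 1.7994e+02 -1.3000e-01  1.7698e+02] w 0.0467 F [0.1 0.8 0.8] T [ 0.03 -0.15 -0.01] q [ 53.7  46.8 -41.  121.9  58.5  34.1  56.4]
tool shift [-0.0005 -0.0025  0.1059]
tool turn [ 0.001  -0.0022 -0.0004]
```

View pics/s4.png

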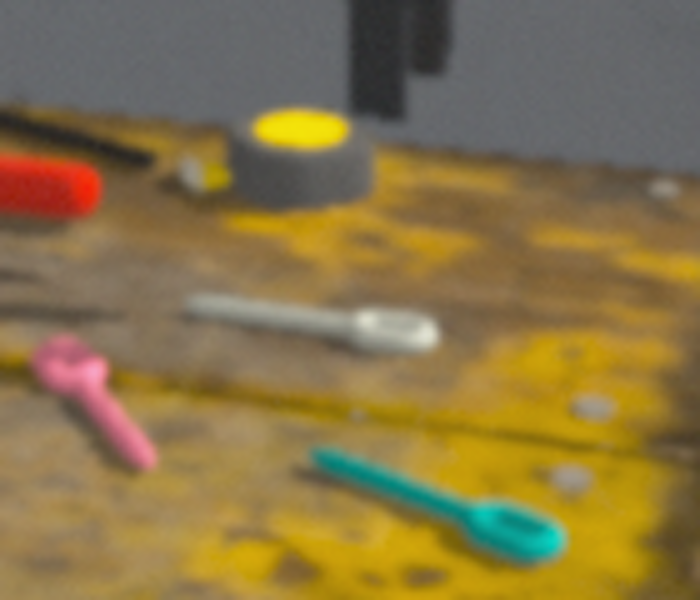

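View pics/t4.png

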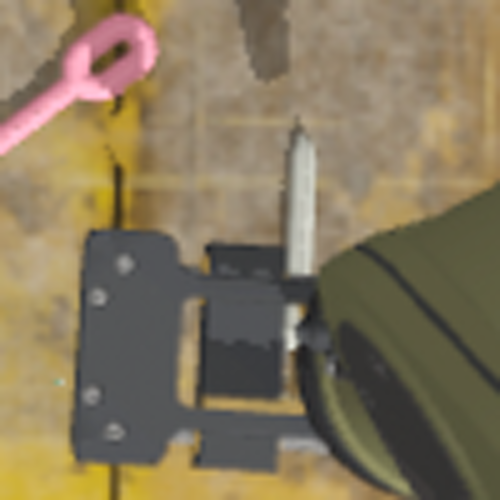

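Run:
```python
from h import *
print(plane('side',310+395.5/5-.5,190+330.5/5-.5,.008), 'tip',plane('side',310+188.5/5-.5,190+303.5/5-.5,.005),'back',plane('side',310+440/5-.5,190+333/5-.5,.005))
```

```text
[ 0.38245764 -0.26214491  0.008     ] tip [ 0.47170909 -0.2688956   0.005     ] back [ 0.36596561 -0.27159113  0.005     ]
```

```bash
python3 -m creep '{"travel":[[-0.0005,-0.0015,0.03],[0,0,0.03],[0,0,0.025],[0,0,0.013],[0,0,0]],"twist":[[0,-0.002,0],[0,0,0],[0,0,0],[0,0,0],[0,0,0]],"grip":[120,120,120,120,120]}'
python3 - <<'E'
from h import *
tools([.384,-.266,.0015],177)
s=imaging.read_camera('side');t=imaging.read_camera('top')
crop('s',s,340,200,100,80,7,'pics/s5.png'); crop('t',t,340,220,100,100,5,'pics/t5.png')
E
```

```text
time: 10.75
eef_pos: [0.3855, -0.2675, 0.011]
orientation: [-180.0, 0.2, 176.9]
ft_force: [-0.3, 0.1, 0.9]
grip_width: 0.0466
t 10.75 pos [ 0.3855 -0.2675  0.011 ] ori [-1.7997e+02  1.5000e-01  1.7693e+02] w 0.0466 F [-0.3  0.1  0.9] T [ 0.1  -0.15  0.03] q [ 47.   56.  -29.4 123.4  80.6  24.3  36.8]
tool shift [0.0016 0.0014 0.0095]
tool turn [-0.0004  0.0027 -0.0012]
```

View pics/s5.png

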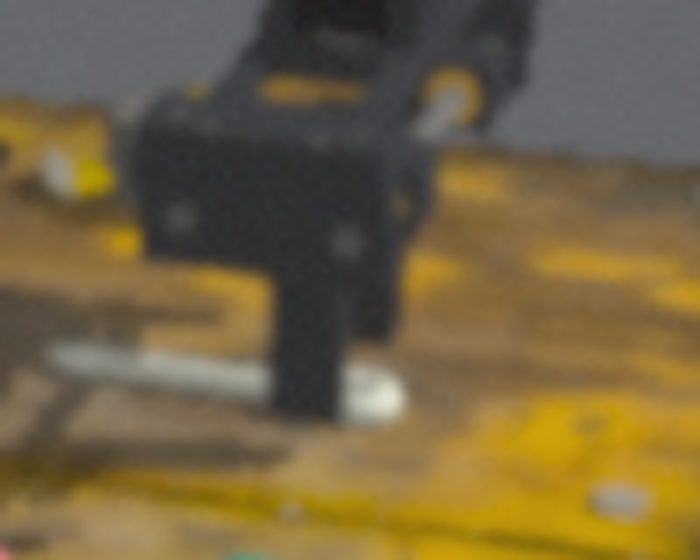

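```bash
python3 -m creep '{"travel":[[0.001,0.0005,0.006],[0,0,0.002],[0,0,0]],"twist":[[0,0.002,0],[0,0,0],[0,0,0]],"grip":[120,120,120]}'; python3 -m creep '{"travel":[[0,0,0],[0,0,0],[0,0,0],[0,0,0],[0,0,0]],"twist":[[0,0,0],[0,0,0],[0,0,0],[0,0,0],[0,0,0]],"grip":[255,255,255,255,255]}'; python3 st.py
```

```text
time: 11.22
eef_pos: [0.3839, -0.2669, 0.0027]
orientation: [-180.0, -0.0, 176.9]
ft_force: [-0.4, -0.1, 0.5]
grip_width: 0.0467
time: 11.85
eef_pos: [0.384, -0.2669, 0.0028]
orientation: [-180.0, 0.0, 176.9]
ft_force: [1.0, -0.9, 0.6]
grip_width: 0.0238
11.85 pos [ 0.384  -0.2669  0.0028] ori [-1.7999e+02  1.0000e-02  1.7692e+02] w 0.0238 F [ 1.  -0.9  0.6] T [ 0.086 -0.117 -0.031] q [ 47.  57. -29. 123.  83.  24.  35.]
```

```bash
python3 -m creep '{"travel":[[0,0,-0.01],[0,0,-0.03],[0,0,-0.05],[0,0,-0.06],[0,0,-0.05],[0,0,0],[0,0,0]],"twist":[[0,0,0],[0,0,0],[0,0,0],[0,0,0],[0,0,0],[0,0,0],[0,0,0]],"grip":[255,255,255,255,255,255,255]}'
python3 - <<'E'
from h import *
tools([.45,-.06,.2],128.7)
s=imaging.read_camera('side')
cv2.imwrite('pics/s6.png',s[...,::-1])
crop('s',s,300,60,160,120,5,'pics/s6c.png')
E
```

```text
time: 12.72
eef_pos: [0.383, -0.267, 0.202]
orientation: [-180.0, -0.1, 176.9]
ft_force: [-0.7, -0.1, -1.5]
grip_width: 0.0239
t 12.725 pos [ 0.383 -0.267  0.202] ori [-1.7999e+02 -9.0000e-02  1.7690e+02] w 0.0239 F [-0.7 -0.1 -1.5] T [ 0.1  -0.09 -0.07] q [ 59.1  38.  -48.2 117.4  41.9  43.5  71.4]
tool shift [-0.0557  0.2104  0.0019]
tool turn [-0.0009 -0.0013  0.8412]
```

View pics/s6c.png

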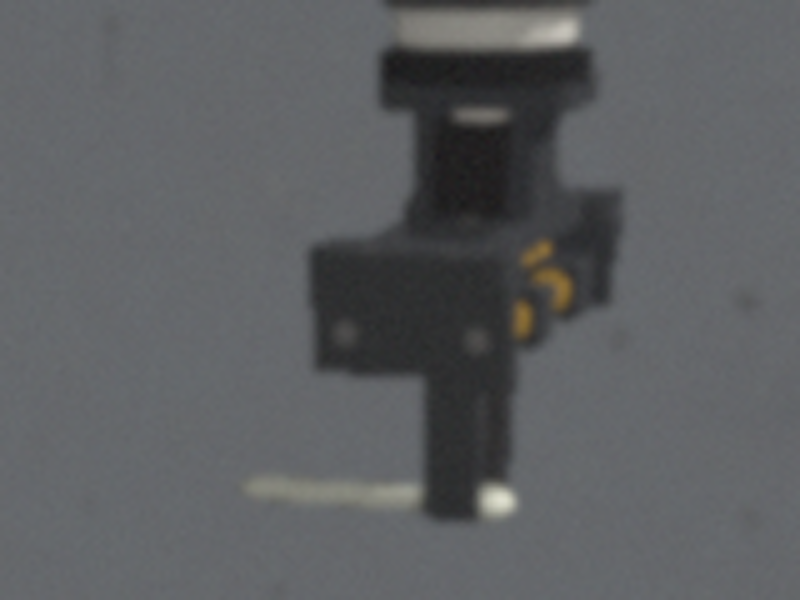

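```bash
python3 -m creep '{"travel":[[-0.011,0.042,0],[-0.011,0.042,0],[-0.011,0.042,0],[-0.011,0.042,0],[-0.011,0.042,0],[0,0,0],[0,0,0],[0,0,0],[0,0,0],[0,0,0],[0,0,0]],"twist":[[0,0,0],[0,0,0],[0,0,0],[0,0,0],[0,0,0],[0,0,0.168],[0,0,0.168],[0,0,0.168],[0,0,0.168],[0,0,0.169],[0,0,0]],"grip":[255,255,255,255,255,255,255,255,255,255,255]}'
python3 - <<'E'
from h import *
tools([.4223,.147,.2],128.7)
E
```

```text
time: 14.15
eef_pos: [0.4492, -0.0601, 0.2015]
orientation: [-179.8, -0.1, 128.9]
ft_force: [0.1, -0.4, -0.5]
grip_width: 0.0243
t 14.15 pos [ 0.4492 -0.0601  0.2015] ori [-1.7985e+02 -8.0000e-02  1.2887e+02] w 0.0243 F [ 0.1 -0.4 -0.5] T [-0.02 -0.13  0.02] q [ 22.7  33.3 -32.5 119.9  30.8  35.3   7.6]
tool shift [0.1781 0.109  0.0014]
tool turn [-0.0027 -0.0014  0.003 ]
```

```bash
python3 -m creep '{"travel":[[0.036,0.022,0],[0.036,0.022,0],[0.036,0.022,0],[0.035,0.022,0],[0.035,0.021,0],[0,0,0.025],[0,0,0.02],[0,0,0],[0,0,0]],"twist":[[0,0,0.003],[0,0,0],[0,0,0],[0,0,0],[0,0,0],[0,0,0],[0,0,0],[0,0,0],[0,0,0]],"grip":[255,255,255,255,255,255,255,255,255]}'
python3 - <<'E'
from h import *
tools([.4223,.147,.15],128.7)
s=imaging.read_camera('side');t=imaging.read_camera('top')
cv2.imwrite('pics/s7.png',s[...,::-1]);cv2.imwrite('pics/t7.png',t[...,::-1])
crop('s',s,190,160,160,120,5,'pics/s7c.png')
crop('t',t,120,170,130,110,6,'pics/t7c.png')
E
```

```text
time: 15.28
eef_pos: [0.4243, 0.147, 0.1577]
orientation: [-180.0, -0.0, 128.6]
ft_force: [0.2, 0.8, 0.1]
grip_width: 0.0239
t 15.275 pos [0.4243 0.147  0.1577] ori [-1.7998e+02 -1.0000e-02  1.2864e+02] w 0.0239 F [0.2 0.8 0.1] T [ 0.01 -0.12  0.01] q [ -8.9  36.7 -25.2 123.3  34.3  26.8 -22.3]
tool shift [ 0.0012 -0.0015  0.0077]
tool turn [-0.0004 -0.0002 -0.001 ]
```

View pics/s7c.png

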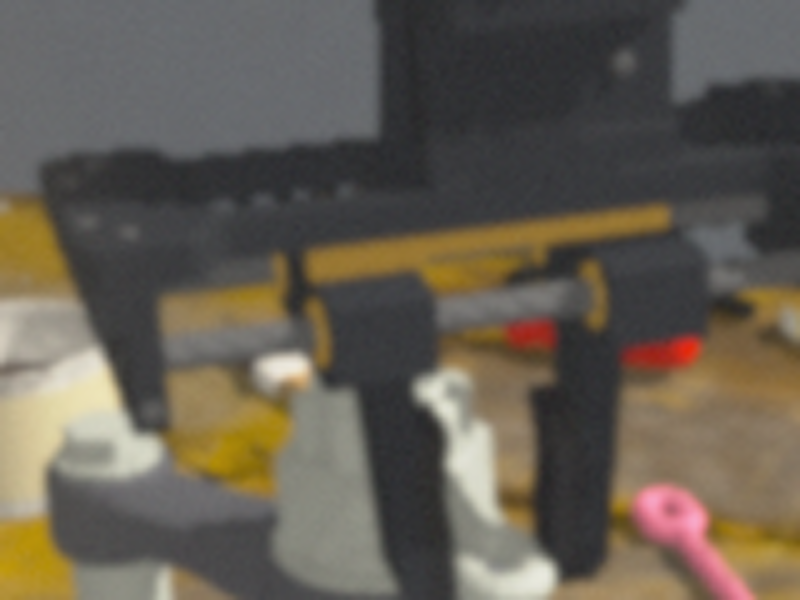

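View pics/t7c.png

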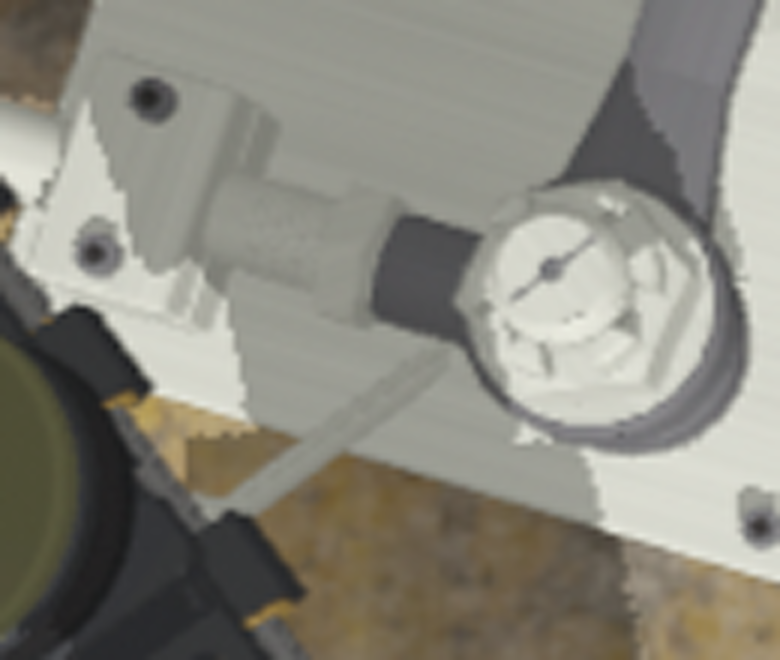

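```bash
cat > pinline.py <<'E'
from h import *
import sys
# args: top image, TCP z ; pixel crop points list
def T(pts,z): return np.array([plane('top',120+(x+.5)/6-.5,170+(y+.5)/6-.5,z)[:2] for x,y in pts])
E
python3 - <<'E'
from pinline import *
P=T([(450,360),(445,352),(455,368),(345,425),(240,493)],.160)
dot=T([(551,269)],.171)[0]
d=P[0]-P[4]; d/=np.linalg.norm(d); n=np.array([-d[1],d[0]])
print('pin dir',np.degrees(np.arctan2(*d[::-1])),'dot',dot,'lateral of dot from pin line (+left)',(dot-P[3])@n*1e3,'tip to dot along',(dot-P[0])@d*1e3)
s=status.sense(); p=np.array(s['eef_pos'])[:2]; print('tip-TCP',np.linalg.norm(P[0]-p), 'TCP lateral',(p+np.array([-.0017,-.0012])-P[3])@n*1e3)
c=np.array([.5004,.0496]); a=np.radians(-51.4); h=np.array([np.cos(a),np.sin(a)]); print('TCP in hole frame along, left',(p-c)@h*1e3,(p-c)@np.array([-h[1],h[0]])*1e3)
# fit shank edges
t=cv2.imread('pics/t7.png'); 
cv2.imwrite('pics/t7z.png',cv2.resize(t[225:260,150:200],None,fx=14,fy=14,interpolation=cv2.INTER_CUBIC))
E
```

```text
pin dir -55.76576719782997 dot [0.49843272 0.04886733] lateral of dot from pin line (+left) 3.186363454216424 tip to dot along 35.472892103043534
tip-TCP 0.08723417277040343 TCP lateral -4.641715702156262
TCP in hole frame along, left -123.4149707081818 1.6132949202270896
```

View pics/t7z.png

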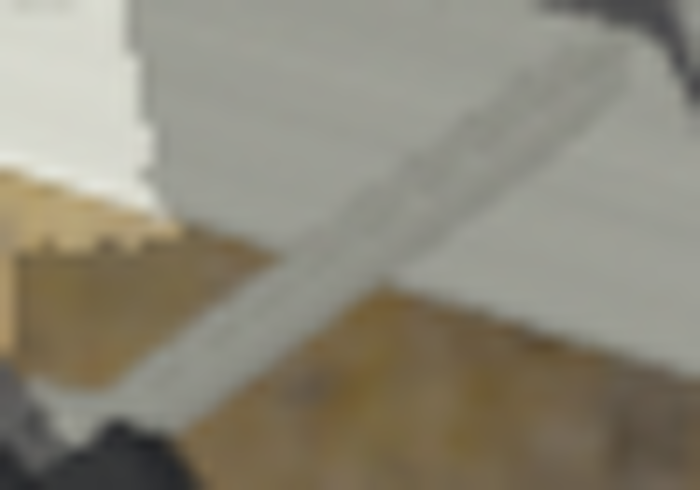

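Run:
```python
from h import *
def T(pts,z): return np.array([plane('top',150+(x+.5)/14-.5,225+(y+.5)/14-.5,z)[:2] for x,y in pts])
dot=np.array([.49862,.0486])
p=np.array([.4243,.147])
for pts in ([(157,407),(575,90)],[(215,335),(480,135)],[(150,395),(560,85)]):
    P=T(pts,.160); d=P[1]-P[0];d/=np.linalg.norm(d);n=np.array([-d[1],d[0]])
    print(np.degrees(np.arctan2(*d[::-1])),'dot left of line',(dot-P[1])@n*1e3,'tcp left of line (bias corr)',(p-[.0018,.001]-P[0])@n*1e3)
```

```text
-50.788379798590846 dot left of line -1.6664345925325552 tcp left of line (bias corr) 0.9295102692154817
-50.91118399172418 dot left of line -3.9986698457486316 tcp left of line (bias corr) -1.6676239824763364
-50.86490307660898 dot left of line -3.0918374169775396 tcp left of line (bias corr) -0.6609583947840012
```

Run:
```python
from h import *
p=np.array([.4243,.147]);d=np.array([np.cos(np.radians(-51)),np.sin(np.radians(-51))])
for k in (-.018,0,.02,.05,.088):
    u=proj('side',[*(p+k*d),.160]); print(k,((u-[190,160]+.5)*5).round(0))
print(((proj('side',[.5004,.0495,.171])-[190,160]+.5)*5),((proj('side',[.5004,.0495,.152])-[190,160]+.5)*5))
s=cv2.imread('pics/s7.png'); cv2.imwrite('pics/s7z.png',cv2.resize(s[230:285,260:310],None,fx=11,fy=11,interpolation=cv2.INTER_CUBIC))
```

```text
-0.018 [519. 601.]
0 [497. 568.]
0.02 [475. 534.]
0.05 [443. 487.]
0.088 [406. 432.]
[380.02367554 347.93628908] [383.77330994 409.46501664]
```

View pics/s7z.png

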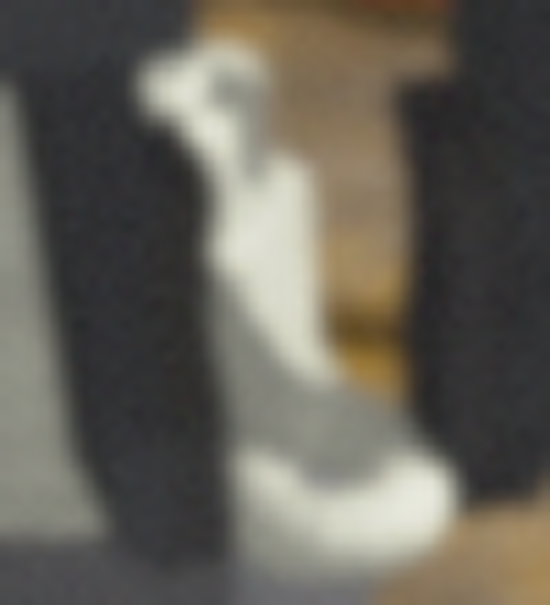

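```bash
python3 -m creep '{"travel":[[0,-0.002,0.004],[0,0,0.0045],[0,0,0],[0,0,0]],"twist":[[0,0,0],[0,0,0],[0,0,0],[0,0,0]],"grip":[255,255,255,255]}'
python3 - <<'E'
from h import *
c=np.array([.5004,.0496]); a=np.radians(-51.4); h=np.array([np.cos(a),np.sin(a)])
s=status.sense(); p=np.array(s['eef_pos'])[:2]; print(s['eef_pos'],s['orientation'],'along,left',(p-c)@h*1e3,(p-c)@np.array([-h[1],h[0]])*1e3)
s=imaging.read_camera('side');t=imaging.read_camera('top')
cv2.imwrite('pics/s8.png',s[...,::-1]);cv2.imwrite('pics/t8.png',t[...,::-1])
crop('t',t,150,205,80,60,10,'pics/t8c.png')
crop('s',s,240,220,70,65,9,'pics/s8c.png')
E
```

```text
time: 15.88
eef_pos: [0.4228, 0.1458, 0.1492]
orientation: [180.0, 0.0, 128.6]
ft_force: [-0.7, 0.5, -0.5]
grip_width: 0.0242
[0.42275626 0.14581145 0.1492117 ] [1.79997097e+02 5.20646488e-03 1.28571194e+02] along,left -123.63156288297434 -0.6558056835785608
```

View pics/t8c.png

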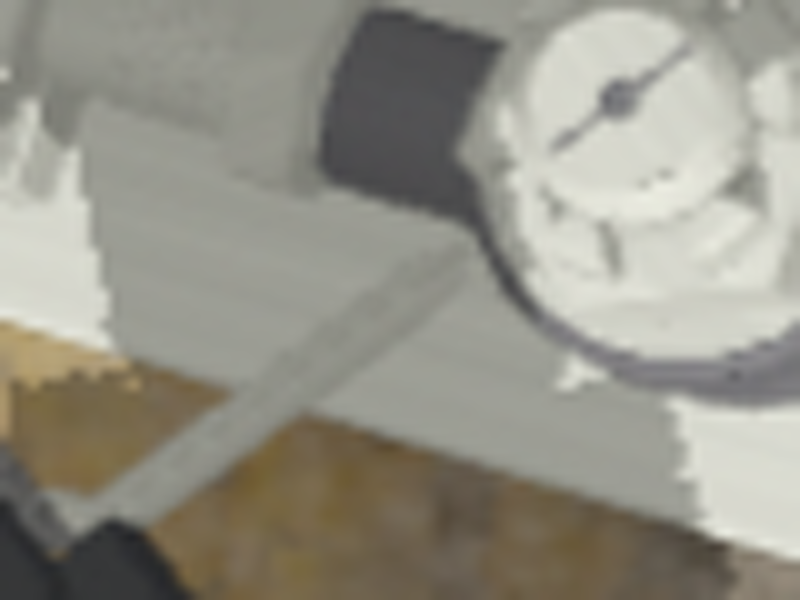

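View pics/s8c.png

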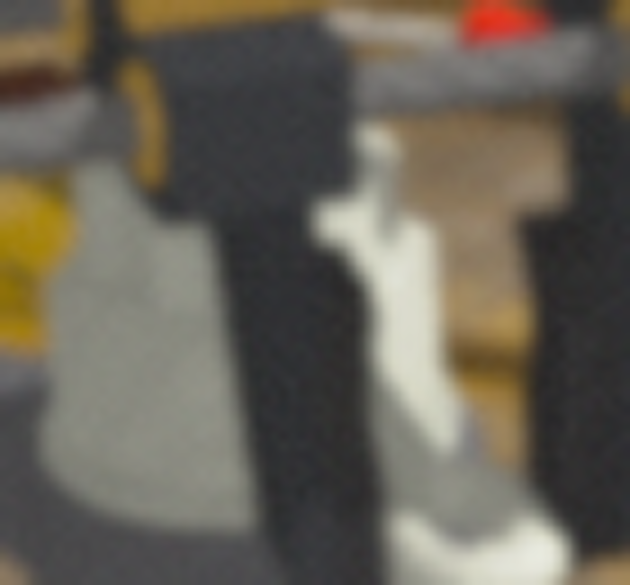

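Run:
```python
from h import *
t=cv2.imread('pics/t8.png'); g=cv2.cvtColor(t,cv2.COLOR_BGR2LAB).astype(float)
# edge-profile: sample perpendicular profiles along expected pin line, print gray
gray=cv2.cvtColor(t,cv2.COLOR_BGR2GRAY).astype(np.float32)
p=np.array([.4228-.0018,.1458-.001]); a=np.radians(-51.4); d=np.array([np.cos(a),np.sin(a)]); n=np.array([-d[1],d[0]])
off=np.arange(-10,10.5,1)
print(off)
for k in range(20,90,6):
    q=np.array([proj('top',[*(p+d*k*1e-3+n*o*1e-3),.1514]) for o in off],np.float32)
    print(k,cv2.remap(gray,q[None],None,cv2.INTER_LINEAR)[0].astype(int))
dot=np.array([.49862,.0486]); print('dot left',(dot-p)@n*1e3,'along',(dot-p)@d*1e3)
for k in(-.015,0,.03,.06,.088):
    u=proj('side',[*(np.array([.4228,.1458])+k*d),.1514]); print(k,((u-[240,220]+.5)*9).round(0))
```

```text
[-10.  -9.  -8.  -7.  -6.  -5.  -4.  -3.  -2.  -1.   0.   1.   2.   3.
   4.   5.   6.   7.   8.   9.  10.]
20 [ 43  43  43  44  45  44  43  51  58  74 109 131 140 138 127 116 108 105
 106 106 108]
26 [106 105 104 103 104 114 127 137 141 142 141 141 141 139 129 116 109 109
 109 109 109]
32 [104 103 105 105 107 114 128 138 142 145 144 142 143 141 128 113 109 108
 107 106 105]
38 [ 96  93  91  90  95 108 126 137 142 145 147 146 144 140 128 116 108 105
 104 104 105]
44 [ 98  97  97  99 103 116 130 137 142 144 144 143 142 136 124 112 105 112
 117 129 141]
50 [100 100  99  98 102 111 126 137 142 143 142 140 142 144 147 152 154 155
 155 155 155]
56 [ 97 106 122 133 140 143 140 141 142 143 143 141 142 142 142 147 152 155
 155 156 156]
62 [156 156 156 155 153 146 140 141 143 144 145 144 144 143 144 149 154 155
 154 154 153]
68 [156 156 157 157 153 145 140 141 143 146 146 145 144 143 146 152 155 156
 156 156 156]
74 [155 154 153 152 151 145 140 140 143 145 144 141 141 142 147 153 155 156
 155 154 153]
80 [156 156 156 157 159 153 145 142 143 143 141 140 141 142 142 145 150 152
 152 153 154]
86 [157 157 156 155 154 152 149 146 144 143 140 139 141 147 152 153 153 153
 149 141 131]
dot left 0.6444018657057714 along 123.60780374327292
-0.015 [493. 587.]
0 [462. 538.]
0.03 [402. 445.]
0.06 [347. 360.]
0.088 [300. 286.]
```

```bash
python3 -m creep '{"travel":[[-0.01,0.0006,0],[-0.008,0,0],[0,0,0]],"twist":[[0,0,0],[0,0,0],[0,0,0]],"grip":[255,255,255]}'; python3 -m creep '{"travel":[[-0.006,0,0],[-0.006,0,0],[-0.004,0,0],[0,0,0]],"twist":[[0,0,0],[0,0,0],[0,0,0],[0,0,0]],"grip":[255,255,255,255]}'
python3 - <<'E'
from h import *
c=np.array([.5004,.0496]); a=np.radians(-51.4); h=np.array([np.cos(a),np.sin(a)])
s=status.sense(); p=np.array(s['eef_pos'])[:2]; print(s['eef_pos'],s['orientation'],'along,left',(p-c)@h*1e3,(p-c)@np.array([-h[1],h[0]])*1e3,s['torque'])
s=imaging.read_camera('side');t=imaging.read_camera('top')
cv2.imwrite('pics/t9.png',t[...,::-1])
crop('t',t,150,190,80,60,10,'pics/t9c.png')
crop('s',s,240,205,90,75,8,'pics/s9c.png')
E
```

```text
time: 16.35
eef_pos: [0.435, 0.131, 0.1491]
orientation: [-180.0, 0.0, 128.4]
ft_force: [-0.1, -0.4, -1.1]
grip_width: 0.0239
time: 16.85
eef_pos: [0.4446, 0.1192, 0.1491]
orientation: [-180.0, 0.0, 128.5]
ft_force: [1.1, -0.3, -0.7]
grip_width: 0.0237
[0.44455873 0.11920265 0.14914874] [-1.79997911e+02  4.70457757e-03  1.28519104e+02] along,left -89.23411867705363 -0.21742265002406813 [ 0.01803972 -0.12203871  0.01286851]
```

View pics/t9c.png

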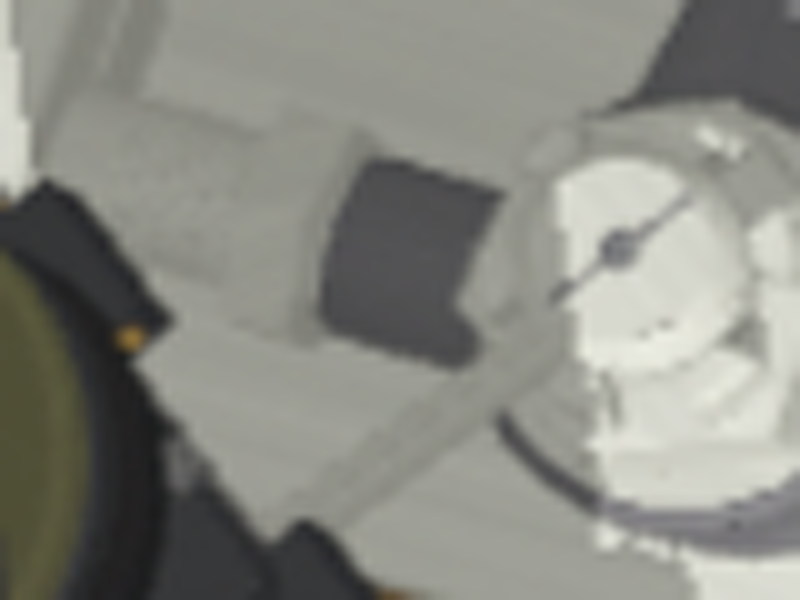

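View pics/s9c.png

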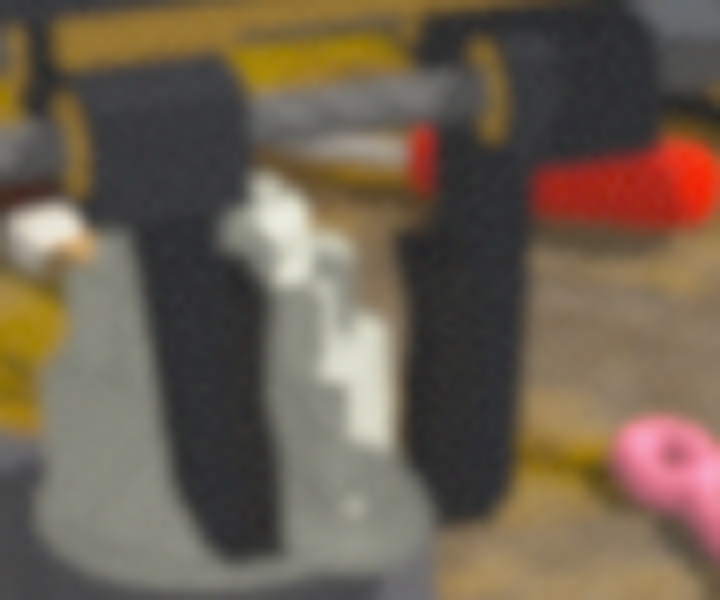

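```bash
python3 -m creep '{"travel":[[-0.01,0,0],[-0.01,0,0],[0,0,0]],"twist":[[0,0,0],[0,0,0],[0,0,0]],"grip":[255,255,255]}'; python3 -m creep '{"travel":[[-0.01,0,0],[-0.01,0,0],[0,0,0]],"twist":[[0,0,0],[0,0,0],[0,0,0]],"grip":[255,255,255]}'
python3 - <<'E'
from h import *
c=np.array([.5004,.0496]); a=np.radians(-51.4); h=np.array([np.cos(a),np.sin(a)])
s=status.sense(); p=np.array(s['eef_pos'])[:2]; print(s['eef_pos'],s['orientation'],'along,left',(p-c)@h*1e3,(p-c)@np.array([-h[1],h[0]])*1e3,s['torque'])
s=imaging.read_camera('side');t=imaging.read_camera('top')
crop('t',t,170,180,80,70,9,'pics/t10c.png')
crop('s',s,220,205,90,75,8,'pics/s10c.png')
E
```

```text
time: 17.32
eef_pos: [0.4575, 0.1027, 0.1491]
orientation: [-180.0, 0.0, 128.4]
ft_force: [-0.2, 0.4, -0.6]
grip_width: 0.0239
time: 17.7
eef_pos: [0.47, 0.0872, 0.1491]
orientation: [180.0, 0.0, 128.4]
ft_force: [-0.1, 0.5, -0.8]
grip_width: 0.0239
[0.46996118 0.08721436 0.14910782] [1.79999974e+02 2.92032615e-02 1.28440520e+02] along,left -48.386552179730835 -0.3217227107237599 [-0.00197218 -0.11440967 -0.01083134]
```

View pics/t10c.png

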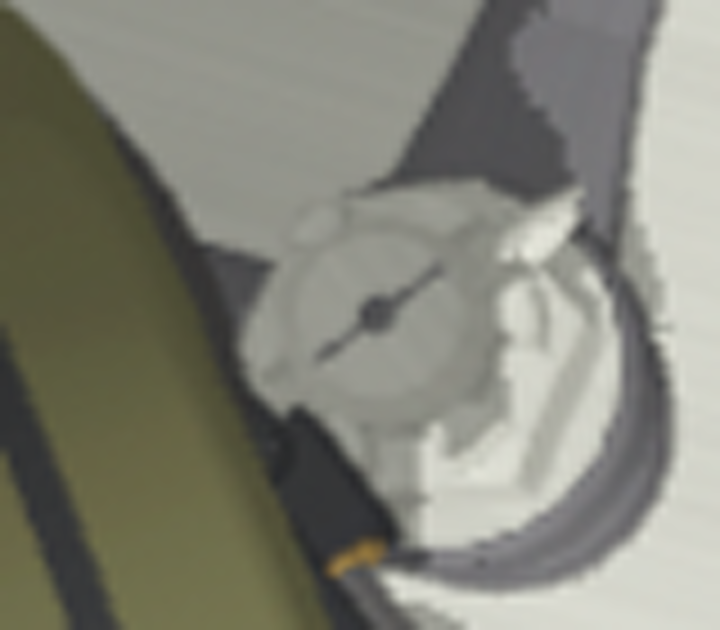

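View pics/s10c.png

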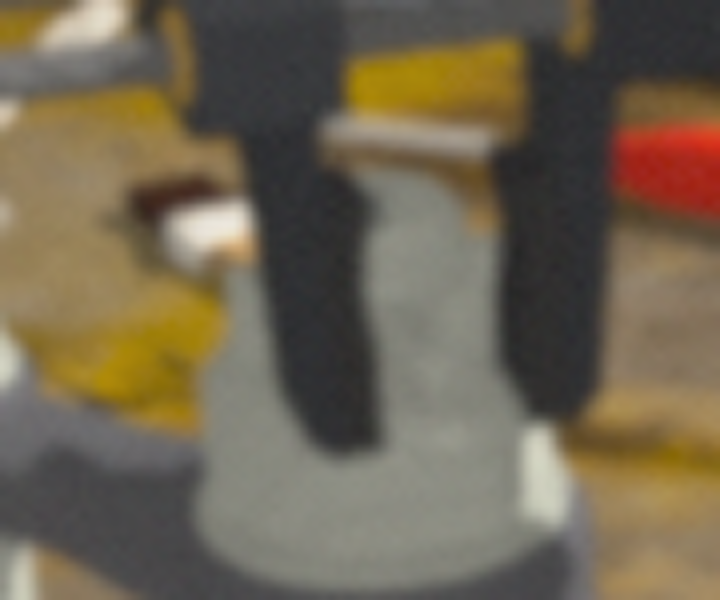

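The tip has come out on the far side at top crop (545,225), with no side force. Now I push home until contact.

```bash
python3 -m creep '{"travel":[[-0.004,0,0],[-0.003,0,0],[0,0,0]],"twist":[[0,0,0],[0,0,0],[0,0,0]],"grip":[255,255,255]}'; for i in 1 2 3; do python3 -m creep '{"travel":[[-0.001,0,0],[0,0,0]],"twist":[[0,0,0],[0,0,0]],"grip":[255,255]}' | egrep 'pos|force'; done
python3 - <<'E'
from h import *
c=np.array([.5004,.0496]); a=np.radians(-51.4); h=np.array([np.cos(a),np.sin(a)])
s=status.sense(); p=np.array(s['eef_pos'])[:2]; print(s['time'],s['eef_pos'],s['orientation'],'along,left',(p-c)@h*1e3,(p-c)@np.array([-h[1],h[0]])*1e3,s['ft_force'])
E
```

```text
time: 18.18
eef_pos: [0.4739, 0.0827, 0.1492]
orientation: [180.0, 0.0, 128.5]
ft_force: [0.2, -0.1, -1.1]
grip_width: 0.0236
eef_pos: [0.4743, 0.0823, 0.1492]
ft_force: [0.3, 1.1, -1.3]
eef_pos: [0.4749, 0.0819, 0.1492]
ft_force: [-1.3, 3.5, 0.1]
eef_pos: [0.4751, 0.0817, 0.1492]
ft_force: [-3.0, 5.2, -0.3]
18.925 [0.4750947  0.08165735 0.14921284] [ 1.79961565e+02 -8.85373788e-02  1.28632490e+02] along,left -40.84093272550248 0.22331660349552432 [-3.01316791  5.15326379 -0.28472644]
```

```bash
python3 -m creep '{"travel":[[-0.001,0,0],[0,0,0]],"twist":[[0,0,0],[0,0,0]],"grip":[255,255]}' | egrep 'pos|force'; python3 -m creep '{"travel":[[0,0,0],[0,0,0],[0,0,0],[0,0,0]],"twist":[[0,0,0],[0,0,0],[0,0,0],[0,0,0]],"grip":[120,120,120,120]}'; python3 -m creep '{"travel":[[0,0,-0.02],[0,0,-0.04],[0,0,-0.04],[0.04,0.02,0],[0.04,0.02,0],[0.03,0,0],[0,0,0]],"twist":[[0,0,0],[0,0,0],[0,0,0],[0,0,0],[0,0,0],[0,0,0],[0,0,0]],"grip":[120,120,120,120,120,120,120]}'
python3 - <<'E'
from h import *
s=imaging.read_camera('side');t=imaging.read_camera('top')
cv2.imwrite('pics/top11.png',t[...,::-1]);cv2.imwrite('pics/side11.png',s[...,::-1])
crop('t',t,170,180,80,70,9,'pics/t11c.png')
crop('s',s,220,205,90,75,8,'pics/s11c.png')
E
```

```text
eef_pos: [0.4753, 0.0815, 0.1492]
ft_force: [-3.3, 6.0, 0.1]
time: 19.68
eef_pos: [0.4764, 0.0793, 0.1492]
orientation: [-180.0, 0.0, 128.5]
ft_force: [-0.0, 0.4, 0.4]
grip_width: 0.0469
time: 20.55
eef_pos: [0.4376, 0.1925, 0.2495]
orientation: [180.0, -0.0, 128.8]
ft_force: [-0.4, -1.2, -0.0]
grip_width: 0.0468
```

View pics/t11c.png

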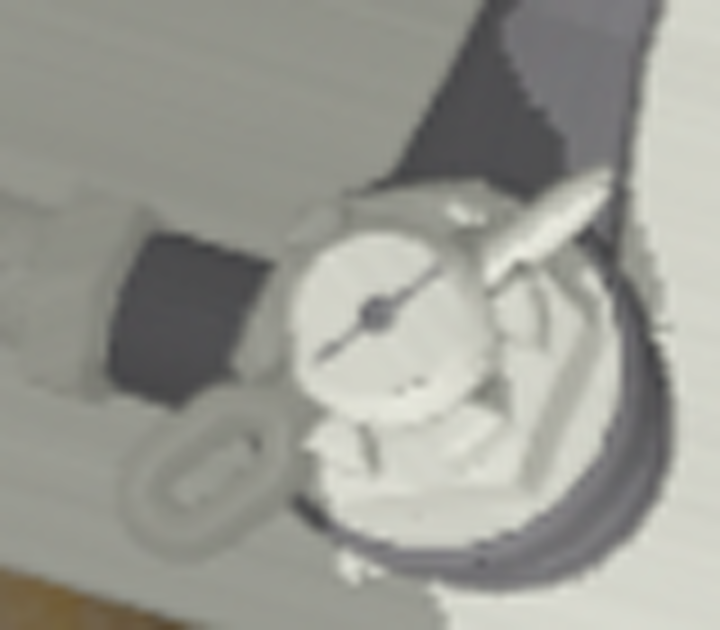

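View pics/s11c.png

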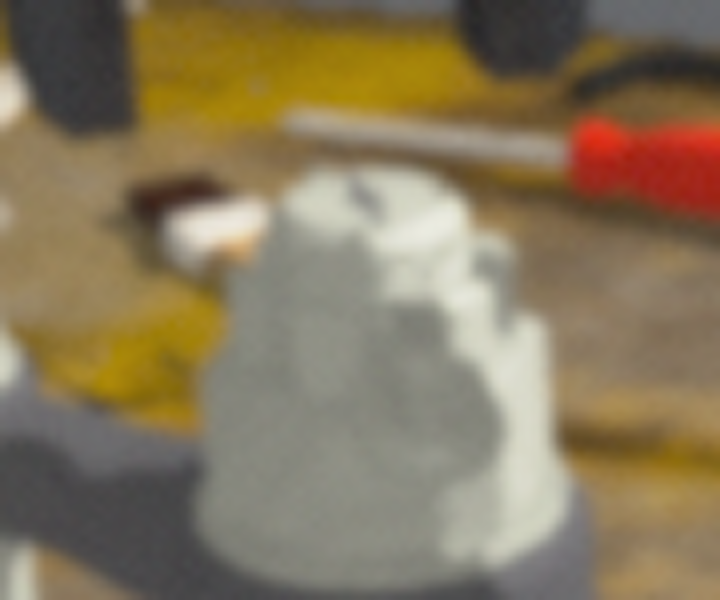

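Run:
```python
from h import *
def T(x,y,z): return plane('top',170+(x+.5)/9-.5,180+(y+.5)/9-.5,z)[:2]
c=np.array([.49862,.0486]); a=np.radians(-51.3); d=np.array([np.cos(a),np.sin(a)])
n=np.array([-d[1],d[0]])
for nm,x,y in(('tip',611,174),('eye back',145,540),('eye mid',212,468),('gap end',258,440)): q=T(x,y,.152)-c; print(nm,q@d*1e3,q@n*1e3)
print(status.sense()['time'])
```

```text
tip 46.33653156743166 -0.4709534863919943
eye back -57.15151529862992 -3.1353970209231683
eye mid -40.38617080673564 0.014572502021286604
gap end -31.08198104160871 -0.884834261868269
20.65
```

```bash
python3 -c "
from bench import arm
print(arm.job_done())"
```

```text
the job is handed in; nothing more can be done
None
```

The castle nut is drawn up tight, a slot is in line with the cross hole, and the steel split pin is through with its eye up against the nut. I handed the job in at about 20.7 s of the 58 s, with the gripper open and clear.

- **Nut:** I gripped it on two opposite flats and turned it 72° (1.26 rad) clockwise. That was the only angle that lined up a slot within the ranges you gave. The measured torque rose from about 0.17 N m to 0.47 N m on the way, which fits passing tight. After letting go, the slot was at 38.8° by the arm and about 38.2° from the picture. The scribed line was at 38.6° (both modulo 60°).
- **Pin:** I took the grey steel pin, not the pink or turquoise one. It went in with almost no side force until the eye met the nut at about 7 N, then I released it.
- **Last check:** The pictures after release show the pin in place and the tip out on the far side. The eye centre measures about 40.4 mm from the stud axis, against 40 nominal, and the tip about 46 mm, against 48. That difference is within the roughly 2 mm calibration and pixel error.
- **Not directly confirmed:** The side view was too shaded to check the pin's height in the hole. I relied on the free entry, the firm stop and the top view.

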